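# Sort the full and the empty tin with the diverter lever

### The arm

A 6-joint arm with a two-finger parallel gripper is mounted at the origin on the work surface. World frame = base frame: x ahead of the robot, y to its left, z up, the work surface at z = 0. Lengths are in m, angles in rad, forces in N, time in s.
With the tool pointing down it reaches from about 0.35 to 0.725 m from the base axis. Payload 4.3 kg.
Tool frame: the origin (TCP) lies on the centre line of the jaws, within the pads' length; the fingertips stand 14 mm ahead of it and the grasp point (between the pads) lies 5 mm behind it; z points along the fingers, y is the line along which they close (so a half turn about z gives the same grasp; the last joint's range is limited). The gripper opens to 85 mm and grips with 20 to 120 N. Pads are 22 mm wide; open, the fingers measure 114 mm over their backs; the gripper's body (76 mm by 85 mm) begins 54 mm behind the grasp point. The pads swing forward as they close: fully open they stand 13 mm farther back than shut.
Start: joints at [0.995, 0.377, 0.081, 1.274, 0, 1.46], TCP at [0.258, 0.514, 0.245] pointing down, gripper open.
Joint ranges: [-2.72, 2.72], [-0.84, 1.66], [-1.02, 1.22], [-1.77, 2.12], [-1.37, 1.28], [-3.14, 3.14]. Speed limits (rad/s): [2.57, 2.57, 3.14, 3.14, 3.14, 3.14].

### API

Orientations are given as a unit quaternion [x, y, z, w].
In Python, from bench import bot, eyes gives the robot as it stands. The module is installed in compiled form; this text tells all that it offers.
- The arm moves only by the tool play_rows, never from a script. Its argument "rows" is text: rows parted by semicolons, each of 7 numbers parted by spaces: the shift along the tool's x, y, z in mm, then the turn, a rotation vector about the tool's x, y, z in degrees, then the finger opening in mm, from 0 to 85.4. In form: tx ty tz ax ay az fingers; .... A call has exactly 8 rows; each row shifts and turns the commanded pose from where the row before left it, along the tool's axes as they then stand; what a row does not reach is not made up. A row lasts 1/10 s, in which the tool goes at most 50 mm and 8.59 degrees, less where a joint would pass 70% of its speed; a pose out of reach is approached as far as the arm can. A call with a gripper value outside its range is refused whole. The fingers move at their own pace and stop on an object; "newtons" is the grip in N (left out, the last holds). Time passes only in rows, so rows that do not move let the fingers close, or fill a call up. It gives the time, the measured TCP pose, the force, the opening and the grip force at its end, in the units of the state.
- bot.state(): the state, without advancing time (a new reading comes with each control period).
- eyes.camera(name): name is "scene" or "top" or "wrist"; returns a dict with "img" (400x640x3 uint8, red, green, blue), "depth" (400x640 float32, m along the optical axis (not along the pixel's ray), 0 where there is no reading), "K" (3x3 intrinsics, pixels), "rvec" (rotation vector, rad) and "tvec" (3), from world to camera coordinates, as OpenCV has them; the wrist camera has in their place "hand_eye" (4x4, takes a point from camera to tool coordinates, whose origin is the TCP and whose axes are the flange's). Camera axes: x right, y down, z forward; pixel columns grow to the right and rows downward; lengths in m; the calibration is good to about 2 mm. A picture is of the moment at which its call begins: read the wrist's pose just before it.
- bot.finish_job(): hands the job in; it is judged then, once.
The state is a dict: "clock": time; "joints": joint angles; "qd": joint speeds; "joint_torque": joint torques, N m; "tool_pos": TCP position; "eef_rot": TCP orientation; "contact_force": force on the tool from outside, world axes, zero at the start; "ft_torque": the same for the moment, N m; "opening": opening from 0.0 (shut) to 1.0 (fully open); "gripper_force": force on a finger pad.
Only numpy, scipy, OpenCV 4.12 (cv2) and the standard library are available. Lean on these libraries where they do the work, as an engineer would, in place of code of your own. Each camera call takes 0.05 s, during which the arm holds its last target. There are 200 camera calls.

### The job

The two spice tins look alike, but one is full and one is empty: lift to feel which is which. Post them one at a time into the mouth of the clear tin sorter, each time first swinging its diverter lever over to the stop so that the full tin falls into the deep pan inside and the empty one into the flat tray. Leave the mug, the jar and the spoon where they are.

Things in the scene. Friction and masses are not known exactly. Their poses are not given: they have to be found in the camera images.
- tin_a_mid (a point): Centre (half-way up) of one of two identical plain aluminium screw-top tins: cylinder 46 mm in diameter, 50 mm high, standing on the worktop, z up along it. One tin is full (0.25 to 0.33 kg), the other empty (0.05 to 0.07 kg); neither their look nor their place tells which is which.
- tin_b_mid (a point): Centre (half-way up) of one of two identical plain aluminium screw-top tins: cylinder 46 mm in diameter, 50 mm high, standing on the worktop, z up along it. One tin is full (0.25 to 0.33 kg), the other empty (0.05 to 0.07 kg); neither their look nor their place tells which is which.
- sorter: Tin sorter, fixed; origin at the middle of its underside, x axis away from the robot, y to the left along its length, z up. A box of clear panes 100 mm (x) by 260 mm (y), roof 155 mm high, closed all round, with a white chute on top. A partition splits it into a left (+y) and a right (-y) bay. Tins get in only by the mouth.
- mouth (a point): Centre of the sorter's open mouth in the plane of its rim, 200 mm above the worktop, axes as the sorter's. 90 mm (x) by 120 mm (y) inside, walls 5 mm. The flap is hinged 105 mm below, on the partition's top, and is 85 mm long. A tin let go upright over the middle of the mouth, its underside about at the rim, slides down the flap into a bay by itself.
- diverter (a joint): Angle of flap and lever (one piece, turning about the sorter's x), rad: 0 upright, +0.66 leaning left (+y) on its stop, -0.66 leaning right on its stop. The flap leans with the lever and closes that side: lever LEFT (+) sends tins to the RIGHT bay, lever right to the left bay. Friction about 0.25 N m (3 to 4 N at 75 mm from the hinge) holds it where left; it starts part-way.
- lever_knob (a point): Centre of the 22 mm black ball on the end of the lever, a steel rod 12 mm thick standing up from the hinge on the sorter's far side, 80 mm beyond the mouth's centre in x, 30 mm from the pane (24 mm clear). The ball is 125 mm from the hinge axis, which is 95 mm above the worktop: 220 mm high when upright; 194 mm high and 77 mm aside at a stop.
- deep_pan: Steel pan with walls 60 mm high, 86 mm (x) by 118 mm (y), fixed inside one bay of the sorter; it may be in the left or the right bay. Origin at the centre of its underside, 64 mm to the left or right of the mouth's centre; axes as the sorter's.
- flat_tray: Flat steel tray with a lip only 16 mm high, 86 mm by 118 mm, fixed inside the other bay. Origin at the centre of its underside; axes as the sorter's.
- mug: White mug, 80 mm across, 90 mm high, a bystander behind the tins; origin at the centre of its underside.
- jar: Glass jar, 70 mm across, 100 mm high, a bystander; origin at the centre of its underside.
- spoon: Wooden spoon lying on the worktop between robot and sorter, a bystander; origin under its middle, x axis along it.
There are look-alikes about, which are no part of the job. What is shaped like the part that bears tin_b_mid but orange or yellow is not meant.

How it is judged:
At the end, for the whole second after the job is handed in: One tin lies in the deep pan and the other in the flat tray (centre over the pan's or tray's floor and less than 85 mm above its underside), and it is the full one that rests in the deep pan: the load on the deep pan is above 1.6 N, that on the flat tray below 1.6 N (((x of tin_a_mid in the frame of deep_pan between -0.045 and 0.045 m and y of tin_a_mid in the frame of deep_pan between -0.06 and 0.06 m and z of tin_a_mid in the frame of deep_pan below 0.085 m and x of tin_b_mid in the frame of flat_tray between -0.045 and 0.045 m and y of tin_b_mid in the frame of flat_tray between -0.06 and 0.06 m and z of tin_b_mid in the frame of flat_tray below 0.085 m) or (x of tin_b_mid in the frame of deep_pan between -0.045 and 0.045 m and y of tin_b_mid in the frame of deep_pan between -0.06 and 0.06 m and z of tin_b_mid in the frame of deep_pan below 0.085 m and x of tin_a_mid in the frame of flat_tray between -0.045 and 0.045 m and y of tin_a_mid in the frame of flat_tray between -0.06 and 0.06 m and z of tin_a_mid in the frame of flat_tray below 0.085 m)) and contact force between deep_pan and anything else above 1.6 N and contact force between flat_tray and anything else below 1.6 N); the robot touches nothing.
It fails at once if the mug is pushed more than 30 mm from its place (distance of mug from where it was at the start of the episode above 0.03 m).
It fails at once if the jar is pushed more than 30 mm from its place (distance of jar from where it was at the start of the episode above 0.03 m).
It fails at once if the spoon is pushed more than 30 mm from its place (distance of spoon from where it was at the start of the episode above 0.03 m).
It also fails if it takes over 72 s, if anything falls off the work surface, if the arm or the gripper's body presses on something with over 40 N, if the wrist force passes 120 N, or if a joint passes its speed limit or range.

## Working session

There is one attempt and no reset: what is moved stays moved. The work goes in short steps, Python scripts to look and compute and a tool call to move; the robot and the scene stay as the last step left them, time stands still between calls to the robot, and variables do not carry over. Pictures are saved under pics/ and viewed, at most 12 in all, crops included, and the job is handed in when it is done.

Besides the shell and the picture viewer there is one more tool, called after "Call:" by a JSON object that holds its "name" and its "arguments". play_rows: Moves the arm, as the interface text tells. Its arguments: {"type":"object","properties":{"rows":{"type":"string"},"newtons":{"type":"number"}},"required":["rows"]}

```bash
mkdir -p pics
cat > h.py <<'E'
import numpy as np, cv2
from bench import bot, eyes
from scipy.spatial.transform import Rotation as R
def cam(n):
    s=bot.state(); c=eyes.camera(n)
    if 'hand_eye' in c:
        T=np.eye(4);T[:3,:3]=R.from_quat(s['eef_rot']).as_matrix();T[:3,3]=s['tool_pos'];c['M']=T@np.array(c['hand_eye'])
    else:
        Rm=cv2.Rodrigues(np.array(c['rvec'],float))[0];M=np.eye(4);M[:3,:3]=Rm.T;M[:3,3]=-Rm.T@np.array(c['tvec']).ravel();c['M']=M
    return c
def save(c,name,box=None,k=1):
    im=c['img'][:,:,::-1]
    if box: x0,y0,x1,y1=box; im=im[y0:y1,x0:x1]
    cv2.imwrite('pics/'+name+'.png',cv2.resize(im,None,fx=k,fy=k,interpolation=cv2.INTER_CUBIC))
def ray(c,u,v):
    d=np.linalg.inv(c['K'])@[u,v,1]; return c['M'][:3,:3]@d, c['M'][:3,3]
def atz(c,u,v,z):
    d,o=ray(c,u,v); return o+d*(z-o[2])/d[2]
def px(c,u,v):
    d,o=ray(c,u,v); return o+d*c['depth'][int(v),int(u)]
def st():
    s=bot.state(); print({k:np.round(s[k],3) for k in ('clock','joints','tool_pos','eef_rot','contact_force','opening','gripper_force')})
E
python3 - <<'E'
from h import *
import pickle
for n in('scene','top'):
    c=cam(n); save(c,n+'0'); pickle.dump(c,open(n+'.pkl','wb'))
st()
print(R.from_quat(bot.state()['eef_rot']).as_matrix().round(3))
E
```

```text
{'clock': np.float64(0.1), 'joints': array([0.995, 0.378, 0.08 , 1.274, 0.   , 1.46 ]), 'tool_pos': array([0.258, 0.513, 0.244]), 'eef_rot': array([ 0.231,  0.973, -0.001, -0.   ]), 'contact_force': array([-0.011,  1.263,  0.133]), 'opening': np.float64(0.998), 'gripper_force': np.float64(0.0)}
[[-0.893  0.449 -0.001]
 [ 0.449  0.893 -0.002]
 [ 0.    -0.002 -1.   ]]
```

View pics/scene0.png

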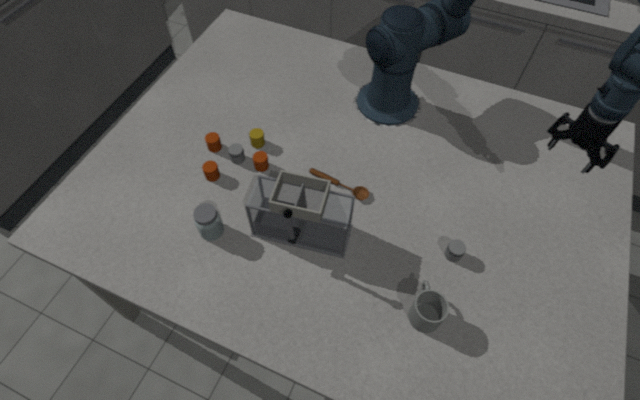

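View pics/top0.png

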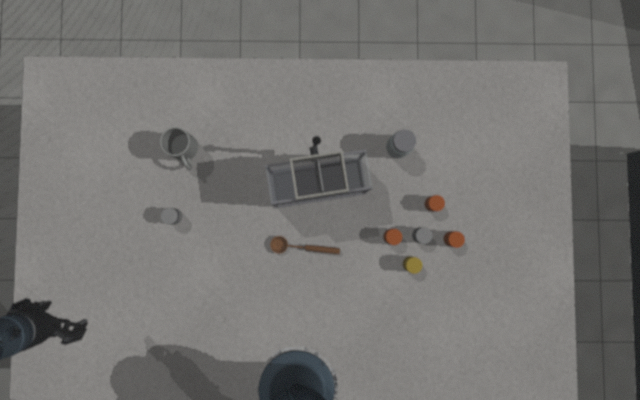

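Candidates in the top picture: grey tins at (170,216) and (424,236); look-alikes are orange at (435,203), (393,237), (455,239) and yellow at (413,265). I choose the two grey ones. The sorter is at about (318,178), with the knob at about (316,140).

Run:
```python
from h import *
import pickle
t=pickle.load(open('top.pkl','rb')); s=pickle.load(open('scene.pkl','rb'))
a=t['img'][125:285,255:475,::-1]; b=s['img'][120:260,190:370,::-1]; g=t['img'][185:245,140:200,::-1]
A=cv2.resize(a,(550,400),interpolation=2);B=cv2.resize(b,(600,467),interpolation=2)
A=np.clip(A*1.7,0,255).astype('u1');B=np.clip(B*1.7,0,255).astype('u1')
cv2.imwrite('pics/ca.png',A);cv2.imwrite('pics/cb.png',B)
for n,u,v in(('tinL',170,216),('tinR',424,236)):
    print(n,atz(t,u,v,.05).round(3),px(t,u,v).round(3))
print('mouth d',px(t,292,160).round(3),px(t,346,170).round(3))
for p in((318,176),(316,140),(178,142),(403,140),(278,244),(338,251)): print(p,px(t,*p).round(3),atz(t,*p,.2).round(3))
print(t['M'].round(3))
```

```text
tinL [0.481 0.35  0.05 ] [0.481 0.35  0.05 ]
tinR [ 0.428 -0.35   0.05 ] [ 0.428 -0.351  0.048]
mouth d [0.616 0.01  0.199] [ 0.597 -0.125  0.158]
(318, 176) [ 0.584 -0.055  0.134] [ 0.577 -0.054  0.2  ]
(316, 140) [ 0.659 -0.048  0.231] [ 0.665 -0.048  0.2  ]
(178, 142) [0.695 0.347 0.005] [0.658 0.286 0.2  ]
(403, 140) [ 0.686 -0.283  0.101] [ 0.666 -0.261  0.2  ]
(278, 244) [0.403 0.057 0.003] [0.412 0.042 0.2  ]
(338, 251) [ 0.384 -0.114  0.021] [ 0.396 -0.102  0.2  ]
[[ 0.003 -0.998  0.057  0.461]
 [-1.    -0.004 -0.016 -0.034]
 [ 0.016 -0.057 -0.998  1.238]
 [ 0.     0.     0.     1.   ]]
```

View pics/ca.png

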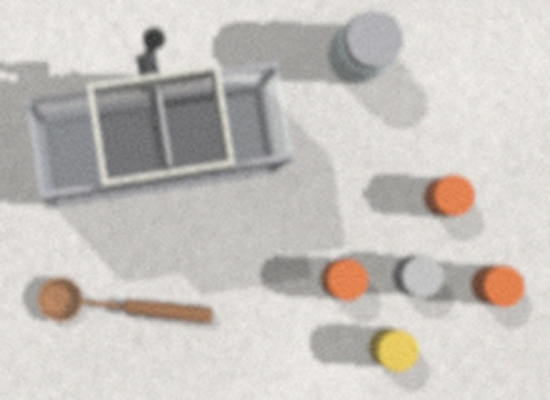

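View pics/cb.png

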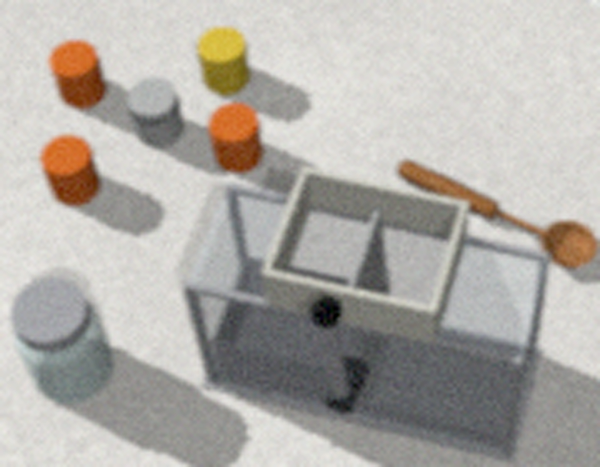

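The crops confirm it: the grey tins are plain aluminium and the right one stands between orange tins. The mouth centre is near (0.578, -0.057), yaw is about 7.6°, and the lever is almost upright.

```bash
cat >> h.py <<'E'
def plan(x,y,z,h,n=7,pos=None):
    "rows to reach x,y,z (m), heading h of tool y (deg), tool straight down, in n rows"
    s=bot.state(); p=np.array(pos if pos is not None else s['tool_pos']); M=R.from_quat(s['eef_rot']).as_matrix()
    T=np.column_stack([[-np.sin(np.radians(h)),np.cos(np.radians(h)),0],[np.cos(np.radians(h)),np.sin(np.radians(h)),0],[0,0,-1.]])
    rv=R.from_matrix(M.T@T).as_rotvec()/n
    d=(np.array([x,y,z])-p)/n*1000
    for i in range(n):
        print(*(M.T@d).round(1),*np.degrees(rv).round(2),end=';\n'); M=M@R.from_rotvec(rv).as_matrix()
E
python3 - <<'E'
from h import *
import pickle
t=pickle.load(open('top.pkl','rb'))
for x,y in((90,87),(217,70),(232,163),(105,183)): print(atz(t,255+x/2.5,125+y/2.5,.2).round(3))
print('knob',atz(t,316.2,140.2,.22).round(3))
plan(.481,.35,.12,7.6,7)
E
```

```text
[0.616 0.012 0.2  ]
[ 0.633 -0.111  0.2  ]
[ 0.542 -0.126  0.2  ]
[ 0.523 -0.003  0.2  ]
knob [ 0.661 -0.049  0.22 ]
-39.0 -6.5 17.8 -0.01 0.01 7.96;
-39.5 -1.0 17.8 -0.01 0.01 7.96;
-39.2 4.4 17.8 -0.01 0.01 7.96;
-38.3 9.8 17.8 -0.01 0.01 7.96;
-36.5 15.0 17.8 -0.01 0.01 7.96;
-34.1 19.9 17.8 -0.01 0.01 7.96;
-31.0 24.5 17.8 -0.01 0.01 7.96;
```

Call:
{"name": "play_rows", "arguments": {"rows": "-39 -6.5 18 0 0 8 70; -39.5 -1 18 0 0 8 70; -39 4.5 18 0 0 8 70; -38 10 18 0 0 8 70; -36.5 15 18 0 0 8 70; -34 20 18 0 0 8 70; -31 24.5 18 0 0 8 70; 0 0 0 0 0 0 70", "newtons": 40}}

```text
clock: 0.9
tool_pos: [0.483, 0.3468, 0.1161]
eef_rot: [0.663, 0.748, -0.002, 0.0]
contact_force: [-0.5, -0.1, 0.9]
opening: 0.82
gripper_force: 0.0
```

Run:
```python
from h import *
st(); c=cam('wrist'); save(c,'w1'); print(np.array(c['hand_eye']).round(3))
for z in (.05,):
  for u,v in((320,200),): print(atz(c,u,v,z).round(3),px(c,u,v).round(3))
# tin top: depth points with z ~ .05
v,u=np.mgrid[0:400:2,0:640:2]; d=c['depth'][v,u]; K=c['K']
P=np.stack([(u-K[0,2])/K[0,0]*d,(v-K[1,2])/K[1,1]*d,d],-1)@c['M'][:3,:3].T+c['M'][:3,3]
m=(d>0)&(abs(P[...,2]-.05)<.005)&(np.hypot(P[...,0]-.481,P[...,1]-.35)<.06)
q=P[m]; print(m.sum(),q.min(0),q.max(0),q.mean(0))
```

```text
{'clock': np.float64(0.9), 'joints': array([ 0.517,  0.485, -0.094,  0.995, -0.002,  1.968]), 'tool_pos': array([0.483, 0.347, 0.116]), 'eef_rot': array([ 0.663,  0.748, -0.002,  0.   ]), 'contact_force': array([-0.532, -0.057,  0.857]), 'opening': np.float64(0.82), 'gripper_force': np.float64(0.0)}
[[-0.    -0.965 -0.263  0.068]
 [ 1.    -0.    -0.     0.001]
 [ 0.    -0.263  0.965 -0.128]
 [ 0.     0.     0.     1.   ]]
[0.479 0.361 0.05 ] [0.479 0.361 0.049]
755 [0.46223878 0.33049448 0.04507893] [0.50690253 0.37590994 0.05168086] [0.48430585 0.3542547  0.04989917]
```

View pics/w1.png

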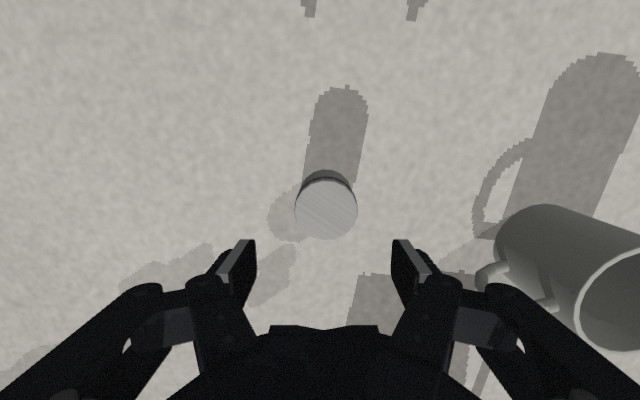

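The tin top is at pixel (326,207), between the open fingers and slightly ahead of them. The centre is (0.4845, 0.3535), so I go down and grip.

Call:
{"name": "play_rows", "arguments": {"rows": "6 2.5 0 0 0 0 70; 0 0 30 0 0 0 70; 0 0 30 0 0 0 70; 0 0 30 0 0 0 70; 0 0 0 0 0 0 70; 0 0 0 0 0 0 38; 0 0 0 0 0 0 38; 0 0 0 0 0 0 38"}}

```text
clock: 1.75
tool_pos: [0.4838, 0.3585, 0.0316]
eef_rot: [0.66, 0.751, 0.002, 0.0]
contact_force: [-0.7, -0.5, 3.1]
opening: 0.524
gripper_force: 41.8
```

Call:
{"name": "play_rows", "arguments": {"rows": "0 0 0 0 0 0 38; 0 0 0 0 0 0 38; 0 0 -20 0 0 0 38; 0 0 -40 0 0 0 38; 0 0 -50 0 0 0 38; 0 0 -50 0 0 0 38; 0 0 -50 0 0 0 38; 0 0 0 0 0 0 38"}}

```text
clock: 2.55
tool_pos: [0.4865, 0.359, 0.2482]
eef_rot: [0.661, 0.751, 0.007, 0.003]
contact_force: [1.9, 0.8, -3.4]
opening: 0.525
gripper_force: 42.3
```

Run:
```python
from h import *
st(); 
for i in range(4):
    c=cam('wrist'); print(bot.state()['contact_force'])
h=8.3;a=np.radians(h)
plan(.579,-.057,.30,h,8)
```

```text
{'clock': np.float64(2.55), 'joints': array([ 0.531,  0.426,  0.161,  1.291, -0.   ,  1.974]), 'tool_pos': array([0.486, 0.359, 0.248]), 'eef_rot': array([0.661, 0.751, 0.007, 0.003]), 'contact_force': array([ 1.937,  0.797, -3.358]), 'opening': np.float64(0.525), 'gripper_force': np.float64(42.329)}
[ 0.35223985 -0.5614021  -4.26546125]
[ 0.57495854  0.67648079 -3.64548975]
[ 0.01789599 -0.04182704 -4.29904125]
[ 0.03481462  0.28539232 -3.16391422]
-52.8 5.5 -7.8 -0.02 0.01 -0.12;
-52.8 5.3 -7.8 -0.02 0.01 -0.12;
-52.8 5.2 -7.8 -0.02 0.01 -0.12;
-52.8 5.1 -7.8 -0.02 0.01 -0.12;
-52.8 5.0 -7.8 -0.02 0.01 -0.12;
-52.9 4.9 -7.8 -0.02 0.01 -0.12;
-52.9 4.8 -7.8 -0.02 0.01 -0.12;
-52.9 4.7 -7.8 -0.02 0.01 -0.12;
```

Load is about 3.5 N, so the left tin is the full one. Next I carry it over the lever, turned to heading 98°, and look for the deep pan.

Run:
```python
from h import *
plan(.657,-.046,.32,98.3,13)
```

```text
-32.4 9.4 -6.3 -0.02 -0.01 -7.0;
-33.3 5.4 -6.3 -0.02 -0.01 -7.0;
-33.7 1.3 -6.3 -0.02 -0.01 -7.0;
-33.6 -2.8 -6.3 -0.02 -0.01 -7.0;
-33.1 -6.9 -6.3 -0.02 -0.01 -7.0;
-32.0 -10.9 -6.3 -0.02 -0.01 -7.0;
-30.4 -14.7 -6.3 -0.02 -0.01 -7.0;
-28.4 -18.3 -6.3 -0.02 -0.01 -7.0;
-25.9 -21.6 -6.3 -0.02 -0.01 -7.0;
-23.1 -24.6 -6.3 -0.02 -0.01 -7.0;
-20.0 -27.2 -6.3 -0.02 -0.01 -7.0;
-16.5 -29.5 -6.3 -0.02 -0.01 -7.0;
-12.8 -31.3 -6.4 -0.02 -0.01 -7.0;
```

Call:
{"name": "play_rows", "arguments": {"rows": "-32.5 9.5 -6.5 0 0 -7 38; -33.5 5.5 -6.5 0 0 -7 38; -33.5 1.5 -6.5 0 0 -7 38; -33.5 -3 -6.5 0 0 -7 38; -33 -7 -6.5 0 0 -7 38; -32 -11 -6.5 0 0 -7 38; -30.5 -14.5 -6.5 0 0 -7 38; -28.5 -18 -6.5 0 0 -7 38"}}

```text
clock: 3.55
tool_pos: [0.5899, 0.1081, 0.2884]
eef_rot: [0.228, 0.974, -0.001, -0.003]
contact_force: [0.7, 0.7, -3.1]
opening: 0.524
gripper_force: 42.1
```

Call:
{"name": "play_rows", "arguments": {"rows": "-26 -21.5 -6.5 0 0 -7 38; -23 -24.5 -6.5 0 0 -7 38; -20 -27 -6.5 0 0 -7 38; -16.5 -29.5 -6.5 0 0 -7 38; -13 -31 -6.5 0 0 -7 38; 0 0 0 0 0 0 38; 0 0 0 0 0 0 38; 0 0 0 0 0 0 38"}}

```text
clock: 4.35
tool_pos: [0.6578, -0.0436, 0.3219]
eef_rot: [-0.072, 0.997, 0.001, -0.002]
contact_force: [-0.0, -0.5, -3.2]
opening: 0.53
gripper_force: 42.2
```

Run:
```python
from h import *
st(); c=cam('wrist'); c['img']=np.clip(c['img']*1.5,0,255).astype('u1'); save(c,'w2')
import pickle; pickle.dump(c,open('w2.pkl','wb'))
```

```text
{'clock': np.float64(4.35), 'joints': array([-0.163,  0.589,  0.615,  1.601,  0.   , -0.308]), 'tool_pos': array([ 0.658, -0.044,  0.322]), 'eef_rot': array([-0.072,  0.997,  0.001, -0.002]), 'contact_force': array([-0.049, -0.508, -3.151]), 'opening': np.float64(0.53), 'gripper_force': np.float64(42.174)}
```

View pics/w2.png

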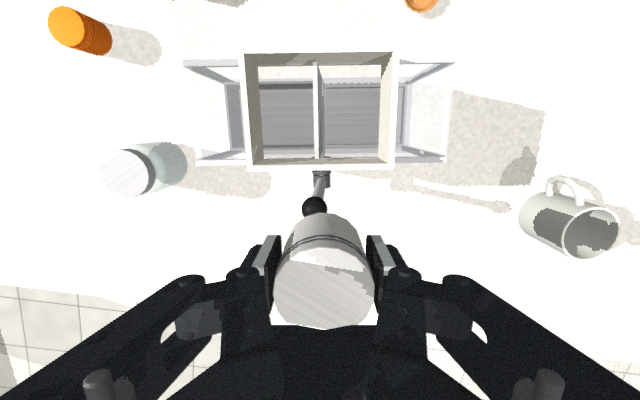

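The mouth is at (247–393, 55–168) with the flap on edge at (319,110). The knob is at (314,207) and the two pans show through the mouth, so I use depth to tell which is deep.

Run:
```python
from h import *
import pickle
c=pickle.load(open('w2.pkl','rb'))
for v in (75,82,90,110,130,150,157):
    print(v,[(u,*(px(c,u,v)[1:].round(3))) for u in range(222,420,9)])
print('knob',px(c,314,207).round(3),'corners',[px(c,u,v).round(3) for u,v in((247,56),(391,56),(391,165),(250,166))])
im=c['img'][45:175,180:460,::-1]; cv2.imwrite('pics/w2c.png',cv2.resize((im*.75).astype('u1'),(784,364),interpolation=2))
```

```text
75 [(222, np.float64(-0.154), np.float64(0.156)), (231, np.float64(-0.146), np.float64(0.155)), (240, np.float64(-0.124), np.float64(0.201)), (249, np.float64(-0.121), np.float64(0.187)), (258, np.float64(-0.134), np.float64(0.097)), (267, np.float64(-0.124), np.float64(0.097)), (276, np.float64(-0.114), np.float64(0.095)), (285, np.float64(-0.104), np.float64(0.094)), (294, np.float64(-0.093), np.float64(0.094)), (303, np.float64(-0.083), np.float64(0.094)), (312, np.float64(-0.073), np.float64(0.092)), (321, np.float64(-0.062), np.float64(0.091)), (330, np.float64(-0.052), np.float64(0.091)), (339, np.float64(-0.041), np.float64(0.09)), (348, np.float64(-0.031), np.float64(0.089)), (357, np.float64(-0.02), np.float64(0.087)), (366, np.float64(-0.01), np.float64(0.086)), (375, np.float64(0.001), np.float64(0.085)), (384, np.float64(-0.003), np.float64(0.167)), (393, np.float64(-0.001), np.float64(0.201)), (402, np.float64(0.017), np.float64(0.154)), (411, np.float64(0.025), np.float64(0.155))]
82 [(222, np.float64(-0.155), np.float64(0.154)), (231, np.float64(-0.146), np.float64(0.1
[... 5405 characters left out ...]
.float64(-0.059), np.float64(0.14)), (321, np.float64(-0.049), np.float64(0.141)), (330, np.float64(-0.04), np.float64(0.142)), (339, np.float64(-0.03), np.float64(0.144)), (348, np.float64(-0.021), np.float64(0.144)), (357, np.float64(-0.012), np.float64(0.15)), (366, np.float64(-0.003), np.float64(0.151)), (375, np.float64(0.006), np.float64(0.154)), (384, np.float64(0.009), np.float64(0.182)), (393, np.float64(0.013), np.float64(0.199)), (402, np.float64(0.033), np.float64(0.156)), (411, np.float64(0.042), np.float64(0.156))]
knob [ 0.659 -0.05   0.229] corners [array([ 0.548, -0.123,  0.19 ]), array([ 0.531, -0.004,  0.192]), array([0.619, 0.012, 0.2  ]), array([ 0.638, -0.11 ,  0.201])]
```

View pics/w2c.png

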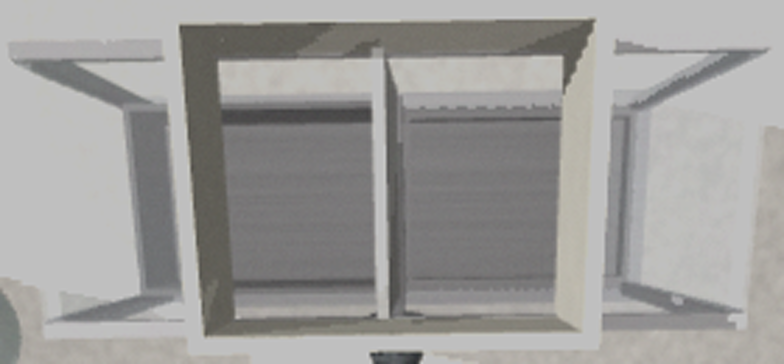

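Run:
```python
from h import *
import pickle
c=pickle.load(open('w2.pkl','rb'))
for u in (285,350):
    print(u,[(v,*((px(c,u,v)[[0,2]]*1000).round(0).astype(int))) for v in list(range(76,92))+list(range(138,158))])
for v in (110,130):
    print(v,[(u,*((px(c,u,v)[[1,2]]*1000).round(0).astype(int))) for u in list(range(216,250,2))+list(range(394,430,2))])
```

```text
285 [(76, np.int64(545), np.int64(87)), (77, np.int64(545), np.int64(81)), (78, np.int64(545), np.int64(71)), (79, np.int64(546), np.int64(64)), (80, np.int64(546), np.int64(55)), (81, np.int64(548), np.int64(64)), (82, np.int64(549), np.int64(63)), (83, np.int64(550), np.int64(63)), (84, np.int64(551), np.int64(58)), (85, np.int64(551), np.int64(48)), (86, np.int64(551), np.int64(39)), (87, np.int64(551), np.int64(28)), (88, np.int64(552), np.int64(17)), (89, np.int64(552), np.int64(6)), (90, np.int64(553), np.int64(6)), (91, np.int64(555), np.int64(5)), (138, np.int64(622), np.int64(7)), (139, np.int64(623), np.int64(6)), (140, np.int64(625), np.int64(7)), (141, np.int64(626), np.int64(7)), (142, np.int64(628), np.int64(6)), (143, np.int64(629), np.int64(5)), (144, np.int64(593), np.int64(451)), (145, np.int64(631), np.int64(18)), (146, np.int64(631), np.int64(39)), (147, np.int64(631), np.int64(57)), (148, np.int64(631), np.int64(64)), (149, np.int64(633), np.int64(62)), (150, np.int64(636), np.int64(44)), (151, np.int64(635), np.int64(61)), (152, np.int64(635), np.int64(75)), (15
[... 3353 characters left out ...]
np.int64(200)), (248, np.int64(-115), np.int64(199)), (394, np.int64(9), np.int64(199)), (396, np.int64(22), np.int64(155)), (398, np.int64(24), np.int64(156)), (400, np.int64(26), np.int64(155)), (402, np.int64(28), np.int64(155)), (404, np.int64(30), np.int64(154)), (406, np.int64(32), np.int64(155)), (408, np.int64(34), np.int64(155)), (410, np.int64(36), np.int64(156)), (412, np.int64(38), np.int64(155)), (414, np.int64(40), np.int64(155)), (416, np.int64(42), np.int64(155)), (418, np.int64(44), np.int64(155)), (420, np.int64(46), np.int64(156)), (422, np.int64(48), np.int64(155)), (424, np.int64(49), np.int64(156)), (426, np.int64(52), np.int64(155)), (428, np.int64(53), np.int64(156))]
```

Depth shows walls 60 mm high in the right (-y) bay and a lip of about 18 mm in the left bay. The full tin therefore needs the lever to the left. I come down on the right of the knob and push left.

Call:
{"name": "play_rows", "arguments": {"rows": "-2.5 -42 0 0 0 0 38; -2.5 -42 0 0 0 0 38; 0 0 40 0 0 0 38; 0 0 45 0 0 0 38; 0 0 45 0 0 0 38; 0 0 0 0 0 0 38; 0 10 0 0 0 0 38; 0 10 0 0 0 0 38"}}

```text
clock: 5.2
tool_pos: [0.6754, -0.1063, 0.198]
eef_rot: [-0.073, 0.997, -0.001, 0.004]
contact_force: [0.7, -0.6, -2.8]
opening: 0.524
gripper_force: 42.4
```

Call:
{"name": "play_rows", "arguments": {"rows": "0 10 0 0 0 0 38; 0 10 0 0 0 0 38; 0 10 0 0 0 0 38; 0 10 0 0 0 0 38; 0 10 0 0 0 0 38; 0 10 0 0 0 0 38; 0 10 0 0 0 0 38; 0 8 0 0 0 0 38"}}

```text
clock: 6.0
tool_pos: [0.6608, -0.0294, 0.1928]
eef_rot: [-0.072, 0.997, -0.0, -0.001]
contact_force: [1.2, -4.0, -3.5]
opening: 0.528
gripper_force: 42.5
```

Call:
{"name": "play_rows", "arguments": {"rows": "0 6 0 0 0 0 38; 0 5 0 0 0 0 38; 0 5 0 0 0 0 38; 0 3 0 0 0 0 38; 0 0 0 0 0 0 38; 0 0 0 0 0 0 38; 0 0 0 0 0 0 38; 0 0 0 0 0 0 38"}}

```text
clock: 6.8
tool_pos: [0.6609, -0.0165, 0.1961]
eef_rot: [-0.071, 0.997, -0.006, 0.002]
contact_force: [2.5, -14.6, 2.3]
opening: 0.526
gripper_force: 43.4
```

```bash
cat > kn.py <<'E'
from h import *
st(); c=cam('top')
# black knob pixels near lever
g=c['img'].astype(int); m=(g.max(2)<45); 
H=np.array([.660,-.0445]);a=np.radians(9);w=np.array([-np.sin(a),np.cos(a)]);U=np.array([np.cos(a),np.sin(a)])
P=np.array([px(c,u,v) for v in range(115,170) for u in range(270,360) if m[v,u]])
L=np.column_stack([(P[:,:2]-H)@U,(P[:,:2]-H)@w,P[:,2]])
k=(abs(L[:,0])<.02)&(L[:,2]<.24)&(L[:,2]>.15); print('dark near lever',k.sum(),L[k].round(3)[:40].tolist())
im=np.clip(c['img'][110:200,260:380]*1.7,0,255).astype('u1')[:,:,::-1]; import sys
cv2.imwrite('pics/%s.png'%sys.argv[1],cv2.resize(im,None,fx=5,fy=5,interpolation=2))
E
python3 kn.py k1
```

```text
{'clock': np.float64(6.8), 'joints': array([-0.116,  0.569,  0.257,  1.253, -0.01 , -0.258]), 'tool_pos': array([ 0.661, -0.016,  0.196]), 'eef_rot': array([-0.071,  0.997, -0.006,  0.002]), 'contact_force': array([  2.467, -14.619,   2.342]), 'opening': np.float64(0.526), 'gripper_force': np.float64(43.357)}
dark near lever 0 []
```

Call:
{"name": "play_rows", "arguments": {"rows": "0 -14 0 0 0 0 38; 0 -13.5 0 0 0 0 38; 0 0 -30 0 0 0 38; 0 0 -40 0 0 0 38; 30 0 -5 0 0 0 38; 30 0 0 0 0 0 38; 25 0 0 0 0 0 38; 0 0 0 0 0 0 38"}}

```text
clock: 7.65
tool_pos: [0.5747, -0.0503, 0.2682]
eef_rot: [-0.072, 0.997, 0.001, -0.002]
contact_force: [0.4, 0.3, -2.8]
opening: 0.529
gripper_force: 43.0
```

Run:
```python
from h import *
st(); c=cam('scene'); 
im=np.clip(c['img'][130:270,200:400]*1.7,0,255).astype('u1')[:,:,::-1]
cv2.imwrite('pics/s2.png',cv2.resize(im,None,fx=3.5,fy=3.5,interpolation=2))
```

```text
{'clock': np.float64(7.65), 'joints': array([-1.980e-01,  3.820e-01,  1.470e-01,  1.341e+00,  1.000e-03,
       -3.420e-01]), 'tool_pos': array([ 0.575, -0.05 ,  0.268]), 'eef_rot': array([-0.072,  0.997,  0.001, -0.002]), 'contact_force': array([ 0.4  ,  0.289, -2.795]), 'opening': np.float64(0.529), 'gripper_force': np.float64(42.964)}
```

View pics/s2.png

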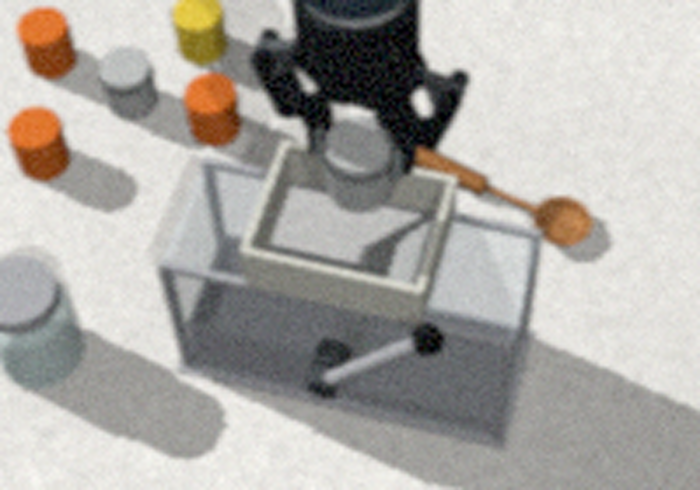

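The lever lies left on its stop, with the knob at (428,340) in the crop. Now I centre over the mouth, lower and release.

Call:
{"name": "play_rows", "arguments": {"rows": "-5 -8 0 0 0 0 38; 0 0 17 0 0 0 38; 0 0 17 0 0 0 38; 0 0 0 0 0 0 38; 0 0 0 0 0 0 38; 0 0 0 0 0 0 75; 0 0 0 0 0 0 75; 0 0 0 0 0 0 75"}}

```text
clock: 8.5
tool_pos: [0.5858, -0.0579, 0.2362]
eef_rot: [-0.073, 0.997, -0.0, 0.001]
contact_force: [0.1, -0.6, 0.6]
opening: 0.88
gripper_force: 0.0
```

Call:
{"name": "play_rows", "arguments": {"rows": "0 0 0 0 0 0 75; 0 0 -20 0 0 0 75; 0 0 -30 0 0 0 75; 0 0 -20 0 0 0 75; 0 0 0 0 0 0 75; 0 0 0 0 0 0 75; 0 0 0 0 0 0 75; 0 0 0 0 0 0 75"}}

```text
clock: 9.3
tool_pos: [0.5841, -0.0576, 0.3034]
eef_rot: [-0.072, 0.997, 0.0, -0.001]
contact_force: [0.2, 0.3, -0.0]
opening: 0.881
gripper_force: 0.0
```

```bash
cat > chk.py <<'E'
from h import *
st(); c=cam('scene'); d=c['depth']
v,u=np.mgrid[130:270,200:400]; K=c['K']; D=d[v,u]
g=c['img'][v,u].astype(int)
c['img']=np.clip(c['img']*1.7,0,255).astype('u1'); save(c,__import__('sys').argv[1],(200,130,400,270),3.5)
c=cam('wrist'); D=c['depth']; K=c['K']; v,u=np.mgrid[0:400,0:640]
P=np.stack([(u-K[0,2])/K[0,0]*D,(v-K[1,2])/K[1,1]*D,D],-1)@c['M'][:3,:3].T+c['M'][:3,3]
a=np.radians(9);w=np.array([-np.sin(a),np.cos(a)]);U=np.array([np.cos(a),np.sin(a)])
Q=P[...,:2]-[.581,-.057]; lx=Q@U; ly=Q@w
for n,s in(('left',1),('right',-1)):
    m=(D>0)&(abs(lx)<.036)&(abs(ly*s-.064)<.05)&(P[...,2]<.09)
    print(n,m.sum(),np.histogram(P[...,2][m],[-.01,.015,.03,.04,.05,.06,.07,.09])[0])
    k=m&(P[...,2]>.03)
    if k.any(): print(lx[k].mean(),ly[k].mean())
E
python3 chk.py s3
python3 - <<'E'
from h import *
plan(.43,-.35,.14,8,13)
E
```

```text
{'clock': np.float64(9.3), 'joints': array([-0.206,  0.402,  0.267,  1.438,  0.   , -0.351]), 'tool_pos': array([ 0.584, -0.058,  0.303]), 'eef_rot': array([-0.072,  0.997,  0.   , -0.001]), 'contact_force': array([ 0.162,  0.319, -0.038]), 'opening': np.float64(0.881), 'gripper_force': np.float64(0.0)}
left 174 [174   0   0   0   0   0   0]
right 2252 [1043   40  148  596  425    0    0]
0.010123243277274242 -0.053702638776246224
15.0 -20.5 12.6 -0.0 -0.01 6.95;
12.4 -22.2 12.6 -0.0 -0.01 6.95;
9.6 -23.5 12.6 -0.0 -0.01 6.95;
6.7 -24.5 12.6 -0.0 -0.01 6.95;
3.7 -25.2 12.6 -0.0 -0.01 6.95;
0.6 -25.4 12.6 -0.0 -0.01 6.95;
-2.5 -25.3 12.6 -0.0 -0.01 6.95;
-5.5 -24.8 12.6 -0.0 -0.01 6.95;
-8.5 -24.0 12.6 -0.0 -0.01 6.95;
-11.3 -22.8 12.6 -0.0 -0.01 6.95;
-14.0 -21.2 12.6 -0.0 -0.01 6.95;
-16.4 -19.4 12.6 -0.0 -0.01 6.95;
-18.7 -17.3 12.6 -0.0 -0.01 6.95;
```

The full tin lies in the right bay (deep pan). The gripper is free, so I swing the lever to the right now.

Call:
{"name": "play_rows", "arguments": {"rows": "-26 40 0 0 0 0 0; -26 40 0 0 0 0 0; -26 40 0 0 0 0 0; 0 0 30 0 0 0 0; 0 0 40 0 0 0 0; 0 0 43 0 0 0 0; 0 0 0 0 0 0 0; 0 -5 0 0 0 0 0"}}

```text
clock: 10.2
tool_pos: [0.6443, 0.0676, 0.1915]
eef_rot: [-0.073, 0.997, 0.0, -0.001]
contact_force: [0.6, -0.8, 1.0]
opening: -0.001
gripper_force: 0.0
```

Call:
{"name": "play_rows", "arguments": {"rows": "0 -15 0 0 0 0 0; 0 -17 0 0 0 0 0; 0 -17 0 0 0 0 0; 0 -17 0 0 0 0 0; 0 -17 0 0 0 0 0; 0 -17 0 0 0 0 0; 0 -17 0 0 0 0 0; 0 -17 0 0 0 0 0"}}

```text
clock: 11.0
tool_pos: [0.6675, -0.0671, 0.196]
eef_rot: [-0.072, 0.997, -0.0, 0.004]
contact_force: [1.0, 3.2, -0.7]
opening: -0.0
gripper_force: 1.3
```

Call:
{"name": "play_rows", "arguments": {"rows": "0 -10 0 0 0 0 0; 0 -9 0 0 0 0 0; 0 -7 0 0 0 0 0; 0 -4 0 0 0 0 0; 0 -2 0 0 0 0 0; 0 0 0 0 0 0 0; 0 0 0 0 0 0 0; 0 0 0 0 0 0 0"}}

```text
clock: 11.8
tool_pos: [0.6686, -0.0953, 0.1912]
eef_rot: [-0.073, 0.997, 0.001, -0.001]
contact_force: [-1.2, 4.7, 0.2]
opening: -0.002
gripper_force: 2.0
```

Call:
{"name": "play_rows", "arguments": {"rows": "0 -3 0 0 0 0 0; 0 -3 0 0 0 0 0; 0 -2 0 0 0 0 0; 0 0 0 0 0 0 0; 0 0 0 0 0 0 0; 0 0 0 0 0 0 0; 0 0 0 0 0 0 0; 0 0 0 0 0 0 0"}}

```text
clock: 12.6
tool_pos: [0.6687, -0.0965, 0.191]
eef_rot: [-0.075, 0.997, 0.008, -0.001]
contact_force: [-4.1, 20.5, 4.1]
opening: -0.001
gripper_force: 9.3
```

It is at the stop (20 N). I back off, rise and go to the second tin.

Call:
{"name": "play_rows", "arguments": {"rows": "0 12 0 0 0 0 0; 0 12 0 0 0 0 0; 0 0 -30 0 0 0 0; 0 0 -40 0 0 0 0; 0 0 -20 0 0 0 0; 40 0 0 0 0 0 0; 40 0 0 0 0 0 30; 0 0 0 0 0 0 60"}}

```text
clock: 13.4
tool_pos: [0.5815, -0.0927, 0.2802]
eef_rot: [-0.072, 0.997, 0.0, -0.004]
contact_force: [-1.3, -0.1, -0.5]
opening: 0.331
gripper_force: 0.0
```

```bash
python3 chk.py s4
python3 - <<'E'
from h import *
plan(.43,-.355,.15,8,13)
E
```

```text
{'clock': np.float64(13.4), 'joints': array([-0.265,  0.41 ,  0.22 ,  1.388, -0.002, -0.408]), 'tool_pos': array([ 0.581, -0.093,  0.28 ]), 'eef_rot': array([-0.072,  0.997,  0.   , -0.004]), 'contact_force': array([-1.258, -0.102, -0.515]), 'opening': np.float64(0.331), 'gripper_force': np.float64(0.0)}
left 2607 [2607    0    0    0    0    0    0]
right 257 [60  5 24 92 76  0  0]
0.01026634433929416 -0.06660024801909341
14.8 -18.2 10.2 -0.0 0.0 6.94;
12.5 -19.9 10.2 -0.0 0.0 6.94;
10.0 -21.2 10.2 -0.0 0.0 6.94;
7.4 -22.3 10.2 -0.0 0.0 6.94;
4.7 -23.0 10.2 -0.0 0.0 6.94;
1.8 -23.4 10.2 -0.0 0.0 6.94;
-1.0 -23.5 10.2 -0.0 0.0 6.94;
-3.8 -23.2 10.2 -0.0 0.0 6.94;
-6.6 -22.5 10.2 -0.0 0.0 6.94;
-9.3 -21.6 10.2 -0.0 0.0 6.94;
-11.8 -20.3 10.2 -0.0 0.0 6.94;
-14.2 -18.7 10.2 -0.0 0.0 6.94;
-16.4 -16.9 10.2 -0.0 0.0 6.94;
```

View pics/s4.png

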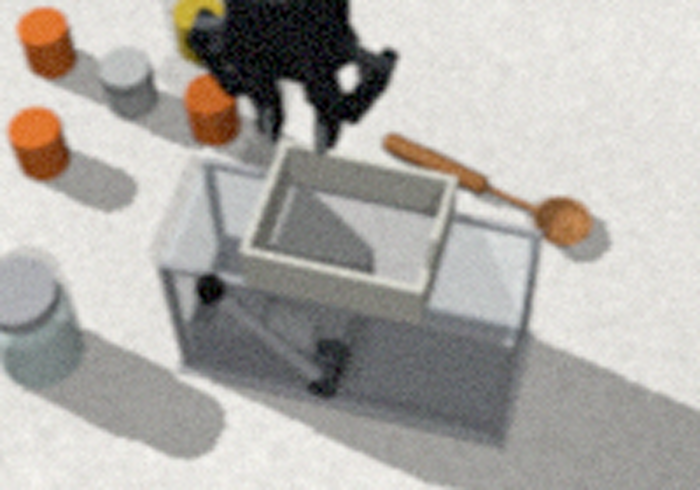

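The lever lies right on its stop, with the knob at (208,290) in the crop. Now over to the right grey tin.

Call:
{"name": "play_rows", "arguments": {"rows": "15 -18 10 0 0 7 60; 12.5 -20 10 0 0 7 60; 10 -21 10 0 0 7 60; 7.5 -22.5 10 0 0 7 60; 4.5 -23 10 0 0 7 60; 2 -23.5 10 0 0 7 60; -1 -23.5 10 0 0 7 60; -4 -23 10 0 0 7 60"}}

```text
clock: 14.3
tool_pos: [0.4923, -0.2556, 0.2021]
eef_rot: [0.406, 0.914, -0.001, 0.001]
contact_force: [-0.3, 0.8, -0.8]
opening: 0.706
gripper_force: 0.0
```

Call:
{"name": "play_rows", "arguments": {"rows": "-6.5 -22.5 10 0 0 7 62; -9.5 -21.5 10 0 0 7 62; -12 -20 10 0 0 7 62; -14 -18.5 10 0 0 7 62; -16.5 -17 10 0 0 7 62; 0 0 0 0 0 0 62; 0 0 0 0 0 0 62; 0 0 0 0 0 0 62"}}

```text
clock: 15.1
tool_pos: [0.4314, -0.3539, 0.1524]
eef_rot: [0.66, 0.751, 0.0, 0.001]
contact_force: [0.1, 0.1, 1.2]
opening: 0.728
gripper_force: 0.0
```

Run:
```python
from h import *
st(); c=cam('wrist'); save(c,'w5')
D=c['depth']; K=c['K']; v,u=np.mgrid[0:400,0:640]
P=np.stack([(u-K[0,2])/K[0,0]*D,(v-K[1,2])/K[1,1]*D,D],-1)@c['M'][:3,:3].T+c['M'][:3,3]
for x,y in((.428,-.35),(.518,-.38),(.348,-.32),(.425,-.265),(.42,-.435)):
    m=(D>0)&(abs(P[...,2]-.05)<.004)&(np.hypot(P[...,0]-x,P[...,1]-y)<.035)
    if m.sum()>20: q=P[m]; print((x,y),m.sum(),((np.percentile(q,1,0)+np.percentile(q,99,0))/2).round(4),np.ptp(q,0).round(3),c['img'][m].mean(0).round())
s=bot.state(); print(R.from_quat(s['eef_rot']).as_matrix().round(3))
```

```text
{'clock': np.float64(15.1), 'joints': array([-0.801,  0.385, -0.153,  1.032,  0.   ,  0.64 ]), 'tool_pos': array([ 0.431, -0.354,  0.152]), 'eef_rot': array([0.66 , 0.751, 0.   , 0.001]), 'contact_force': array([0.089, 0.081, 1.153]), 'opening': np.float64(0.728), 'gripper_force': np.float64(0.0)}
(0.428, -0.35) 2185 [ 0.4323 -0.3506  0.0497] [0.045 0.045 0.006] [161. 160. 157.]
(0.518, -0.38) 1083 [ 0.5245 -0.3832  0.049 ] [0.042 0.038 0.006] [182. 101.  34.]
(0.348, -0.32) 2509 [ 0.3507 -0.3229  0.0496] [0.045 0.045 0.006] [186. 164.  47.]
(0.425, -0.265) 2887 [ 0.4284 -0.2682  0.0499] [0.045 0.045 0.005] [189. 108.  37.]
(0.42, -0.435) 1718 [ 0.4217 -0.4413  0.0491] [0.045 0.046 0.006] [184. 106.  38.]
[[-0.129  0.992  0.001]
 [ 0.992  0.129 -0.001]
 [-0.001  0.001 -1.   ]]
```

View pics/w5.png

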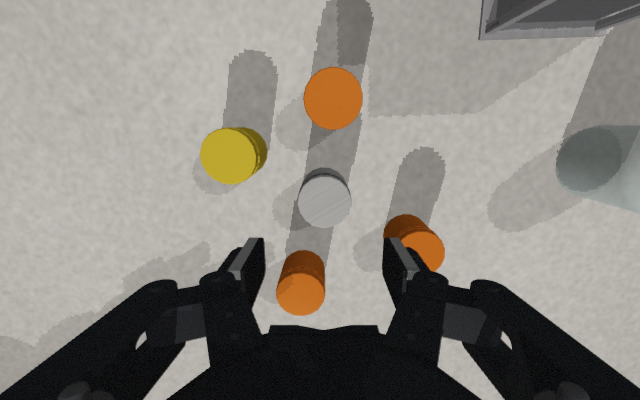

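The grey tin top is at (325,200), clear of the orange tins at (333,98), (302,293), (422,250) and the yellow at (229,156). I go down and grip.

Call:
{"name": "play_rows", "arguments": {"rows": "3.5 1.5 0 0 0 0 62; 0 0 40 0 0 0 62; 0 0 40 0 0 0 62; 0 0 25 0 0 0 62; 0 0 17 0 0 0 62; 0 0 0 0 0 0 38; 0 0 0 0 0 0 38; 0 0 0 0 0 0 38"}}

```text
clock: 15.95
tool_pos: [0.4322, -0.3506, 0.0312]
eef_rot: [0.66, 0.751, -0.0, 0.001]
contact_force: [-0.2, -0.5, -0.5]
opening: 0.527
gripper_force: 40.8
```

Call:
{"name": "play_rows", "arguments": {"rows": "0 0 0 0 0 0 38; 0 0 -20 0 0 0 38; 0 0 -40 0 0 0 38; 0 0 -50 0 0 0 38; 0 0 -50 0 0 0 38; 0 0 -50 0 0 0 38; 0 0 -40 0 0 0 38; 0 0 0 0 0 0 38"}}

```text
clock: 16.75
tool_pos: [0.4335, -0.3524, 0.2877]
eef_rot: [0.661, 0.751, -0.0, 0.007]
contact_force: [0.7, 0.2, -0.4]
opening: 0.521
gripper_force: 41.1
```

Run:
```python
from h import *
st()
for i in range(3): cam('wrist'); print(bot.state()['contact_force'])
plan(.581,-.057,.285,8.5,8)
```

```text
{'clock': np.float64(16.75), 'joints': array([-0.796,  0.325,  0.114,  1.346,  0.   ,  0.647]), 'tool_pos': array([ 0.434, -0.352,  0.288]), 'eef_rot': array([ 0.661,  0.751, -0.   ,  0.007]), 'contact_force': array([ 0.66 ,  0.249, -0.44 ]), 'opening': np.float64(0.521), 'gripper_force': np.float64(41.119)}
[-0.45445831 -0.03295342 -0.65223409]
[ 0.70514931  1.43392419 -1.6718443 ]
[-0.30764351  0.58340323 -1.08164613]
33.9 23.2 -0.7 0.0 0.0 -0.15;
33.9 23.3 -0.7 0.0 0.0 -0.15;
33.8 23.4 -0.7 0.0 0.0 -0.15;
33.8 23.5 -0.7 0.0 0.0 -0.15;
33.7 23.6 -0.7 0.0 0.0 -0.15;
33.6 23.7 -0.7 0.0 0.0 -0.15;
33.6 23.8 -0.7 0.0 0.0 -0.15;
33.5 23.9 -0.7 0.0 0.0 -0.15;
```

It is empty (about 0.7 N). Carry it to the mouth.

Call:
{"name": "play_rows", "arguments": {"rows": "34 23 0 0 0 0 38; 34 23.5 0 0 0 0 38; 34 23.5 0 0 0 0 38; 34 23.5 0 0 0 0 38; 33.5 23.5 0 0 0 0 38; 33.5 23.5 0 0 0 0 38; 33.5 24 0 0 0 0 38; 33.5 24 0 0 0 0 38"}}

```text
clock: 17.7
tool_pos: [0.583, -0.0564, 0.2774]
eef_rot: [0.661, 0.751, -0.001, -0.002]
contact_force: [-0.0, 0.5, -1.6]
opening: 0.532
gripper_force: 41.2
```

Call:
{"name": "play_rows", "arguments": {"rows": "0 0 0 0 0 0 38; 0 0 0 0 0 0 38; 0 0 0 0 0 0 38; 0 0 0 0 0 0 38; 0 0 15 0 0 0 38; 0 0 15 0 0 0 38; 0 0 0 0 0 0 38; 0 0 0 0 0 0 38"}}

```text
clock: 18.5
tool_pos: [0.5832, -0.059, 0.2499]
eef_rot: [0.661, 0.75, -0.0, -0.0]
contact_force: [0.3, 0.8, -0.4]
opening: 0.522
gripper_force: 41.3
```

Call:
{"name": "play_rows", "arguments": {"rows": "1 -2 14 0 0 0 38; 0 0 0 0 0 0 38; 0 0 0 0 0 0 38; 0 0 0 0 0 0 75; 0 0 0 0 0 0 75; 0 0 0 0 0 0 75; 0 0 0 0 0 0 75; 0 0 0 0 0 0 75"}}

```text
clock: 19.3
tool_pos: [0.5817, -0.0575, 0.2359]
eef_rot: [0.661, 0.751, 0.0, 0.0]
contact_force: [-1.1, 0.2, 0.3]
opening: 0.88
gripper_force: 0.0
```

Call:
{"name": "play_rows", "arguments": {"rows": "0 0 -30 0 0 0 75; 0 0 -40 0 0 0 75; -30 0 0 0 0 0 75; -30 0 0 0 0 0 75; 0 0 0 0 0 0 75; 0 0 0 0 0 0 75; 0 0 0 0 0 0 75; 0 0 0 0 0 0 75"}}

```text
clock: 20.1
tool_pos: [0.5891, -0.1161, 0.3057]
eef_rot: [0.66, 0.751, 0.0, -0.0]
contact_force: [-0.5, 0.6, 0.4]
opening: 0.877
gripper_force: 0.0
```

```bash
python3 chk.py s6
```

```text
{'clock': np.float64(20.1), 'joints': array([-0.3  ,  0.431,  0.316,  1.457,  0.   ,  1.142]), 'tool_pos': array([ 0.589, -0.116,  0.306]), 'eef_rot': array([ 0.66 ,  0.751,  0.   , -0.   ]), 'contact_force': array([-0.457,  0.636,  0.357]), 'opening': np.float64(0.877), 'gripper_force': np.float64(0.0)}
left 2756 [1314   14  154  737  537    0    0]
0.0022840352993889848 0.04697021075700259
right 172 [160   0   0   3   9   0   0]
0.010012480764235955 -0.07920187308577627
```

View pics/s6.png

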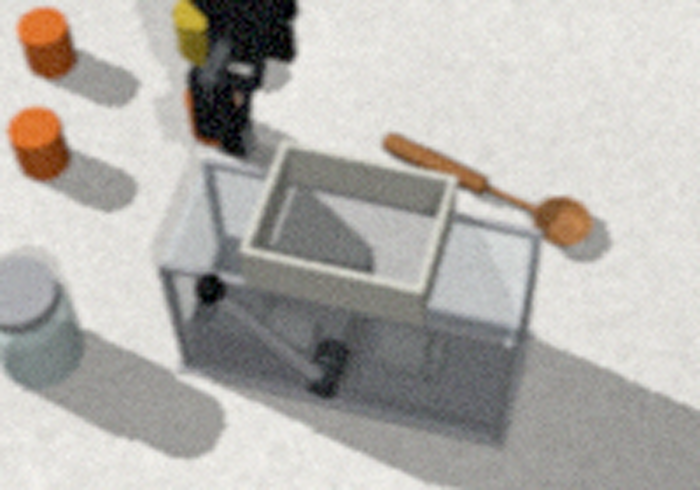

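One tin rests in each bay, at about (295,330) and (405,345), and the bystanders are unmoved. Handing in.

```bash
python3 -c "
from bench import bot; print(bot.finish_job())"
```

```text
the job is handed in; nothing more can be done
None
```

The job is handed in at about 20 s, no verdict returned: the full tin (about 3.5 N on lifting) is in the deep pan in the right bay and the empty one in the flat tray in the left bay, with the mug, jar and spoon not touched.

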